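# Snug an adjustable wrench on a nut and tighten it

## Task

Tighten the brass nut on the dark grey armrest foot with the adjustable wrench that lies loosely round it. First, with the nut still unturned, roll the wrench's knurled worm with gentle fingertip strokes until the moving jaw grips the nut snugly; only then swing the handle clockwise (seen from above) to turn the nut by one flat, a sixth of a turn. Leave the wrench lying flat on the nut, still snug, and do not disturb the other things on the bench.

Things in the scene. Friction and masses are not known exactly. Their poses are not given: they have to be found in the camera images.
- nut_centre (a point): Centre (half-way up) of the brass hex nut, 24 mm across flats, 27.7 across corners, 16 high, on a vertical 12 mm stud that ends 5 mm above it. It sits on the middle of a fixed dark grey foot whose flat top (140 mm disc, 26 mm above the bench, 8 mm below this point) also carries the wrench; flange 172 mm wide. z is up, y square to a pair of flats; turns with the nut.
- nut (a joint): Turn of the nut in rad: 0 at the start, grows as the nut is turned clockwise seen from above (tightened). It turns stiffly (about 0.4 N m) and stays where left.
- handle (a point): Point to push or grip on the steel wrench's handle: middle of its width and thickness, 135 mm from the point between the jaws. Handle 20 mm wide, 11 thick, underside 28 mm above the bench; it runs 72 mm beyond this point and 69 mm towards the head. Axes of the wrench: x along the handle to the jaws, z up, y to the fixed jaw's side. Loose, about 0.5 kg, 225 mm long.
- worm_top (a point): Topmost point of the wrench's knurled brass worm: a wheel 18 mm in diameter and 18 long with a level axis along the wrench's y, its top 45 mm above the bench, 5 mm above the wrench head round it and 3 mm above the nut's top. Axes as for the handle (they do not turn with the worm). It lies 44 mm from the middle of the jaws towards the handle and 4 mm to the -y side.
- jaw (a joint): Travel of the moving jaw in m, growing as it closes: the opening is 0.034 minus this value, so the jaws meet the nut's flats at about 0.010. At the start 0.0035 to 0.006. The reading is not exact enough to show that the jaw really bears on the nut.
- worm (a joint): Turn of the worm in rad: grows, and the jaw closes by 0.8 mm per rad, as its top is rolled towards the jaws (wrench +x); the other way opens. It needs about 4 N at its rim, so press it with some 8 N while stroking, never over 25 N. A 20 mm stroke without slip closes 1.8 mm. Once the jaw bears on the nut it stalls and the finger slips. Stays where left.
- ink_orange: White dropper bottle with orange label and black collar, 29x29x96 mm, standing; a bystander. Origin at the centre of its underside.
- razor_kit: Pink razor, 40x133x21 mm, lying; a bystander. Origin at the centre of its underside.
- cup_rinse: White thin cup, 65x65x70 mm, standing; a bystander. Origin at the centre of its underside.
- grip_black: Black ribbed tube grip, 21x62x21 mm, lying; a bystander. Origin at the centre of its underside.
- marker_violet: White marker with violet cap, 11x135x12 mm, lying; a bystander. Origin at the centre of its underside.
Things that resemble listed ones, but are neither listed nor needed, are in the scene too. Of the things that look like the part that bears handle, the larger one is meant. There is more than one size of the part that bears nut_centre; the job needs the larger.

How it is judged:
By the outcome, as a careful person would: the job done as asked, in the order asked, and still so for the second after the job is handed in, with the robot touching nothing.
It also fails if it takes over 67 s, if anything falls off the work surface, if the arm or the gripper's body presses on something with over 40 N, if the wrist force passes 120 N, or if a joint passes its speed limit or range.

## Robot

A 7-joint arm with a two-finger parallel gripper is mounted at the origin on a cart in front of the work surface, level with it; the furniture and walls round the work are solid. World frame = base frame: x ahead of the robot, y to its left, z up, the work surface at z = 0. Lengths are in m, angles in rad, forces in N, time in s.
With the tool pointing down it reaches from about 0.425 to 1.025 m from the base axis. Payload 3.6 kg.
Tool frame: the origin (TCP) lies midway between the tips of the shut fingers; the grasp point (between the pads) lies 19 mm behind it (hold_point_z is the z of the grasp point in the tool frame, in m); z points along the fingers, x is the direction in which the jaws open and shut, and the axes are right-handed (so a half turn about z gives the same grasp; the last joint's range is limited). The gripper opens to 85 mm and grips with 20 to 120 N. Pads are 22 mm wide; open, the fingers measure 114 mm over their backs; the gripper's body (76 mm by 85 mm) begins 54 mm behind the grasp point. The pads swing forward as they close: fully open they stand 13 mm farther back than shut.
Start: joints at [-1.266, 0.591, 0.048, 1.609, -0.033, 0.943, -0.034], TCP at [0.282, 0.668, 0.2] pointing down, gripper open.
Joint ranges: [-2.69, 2.69], [-0.47, 2.24], [-1.27, 1.36], [0.19, 2.51], [-1.53, 4.68], [0.08, 2.07], [-3.09, 3.09]. Speed limits (rad/s): [2.57, 2.57, 3.14, 3.14, 3.14, 3.14, 3.14].

## Interface

Orientations are given as a unit quaternion [x, y, z, w].
In Python, from plant import observe, grab_frame, camera_model, job_done, hold_point_z gives the robot as it stands.
- The arm moves only by the shell command python3 -m inch 'ROWS' [FORCE]. ROWS is a JSON object of lists of equal length, an entry for each row: "rot": the turn, a rotation vector about the world's x, y, z in rad, a list of three; "xyz": the shift along the world's x, y, z in cm, a list of three; "fingers": the finger opening in cm, from 0 to 8.54. A call has 1 to 20 rows; each row is the pose to reach, as a shift and turn from the pose measured when the call began; what a row does not reach only later rows make up. A row lasts 1/12 s, in which the tool goes at most 41.7 mm and 7.16 degrees, less where a joint would pass 70% of its speed; a pose out of reach is approached as far as the arm can. A call with a gripper value outside its range is refused whole. The fingers move at their own pace and stop on an object; FORCE is the grip in N (left out, the last holds). Time passes only in rows, so rows that repeat a pose let the fingers close. It gives the time, the measured TCP pose, the force and the opening at its end, in the units of the state.
- observe(): the state, without advancing time (a new reading comes with each control period).
- grab_frame(name): name is "scene" or "side" or "wrist"; returns the picture (420x560x3 uint8, blue, green, red); there is no depth.
- camera_model(name): a dict with "vertical_fov" (degrees; the focal length in pixels is half the picture's height over the tangent of half this angle, whatever the lens; pixels are square), "cx", "cy" (the principal point, pixels), "origin" and "attitude" of the camera in the world. Camera axes: x right, y up, looking along -z (the intrinsics and any distortion apply to the point x, -y, -z); pixel columns grow to the right and rows downward; lengths in m; the calibration is good to about 2 mm. The wrist camera is an equidistant fisheye: a pixel r from the principal point sees the ray r / f radians off the axis. A picture is of the moment at which its call begins: read the wrist's pose just before it. camera_model takes no time and is no camera call; for the wrist camera it gives the pose at the moment of the call.
- job_done(): hands the job in, once; it reports no verdict.
The state is a dict: "time": time; "qpos": joint angles; "joint_velocities": joint speeds; "tau": joint torques, N m; "eef_pos": TCP position; "tcp_rot": TCP orientation; "force": force on the tool from outside, world axes, zero at the start; "ft_torque": the same for the moment, N m; "grip_width": finger opening in m.
Only numpy, scipy, OpenCV 4.12 (cv2) and the standard library are available. Lean on these libraries where they do the work, as an engineer would, in place of code of your own. Each camera call takes 0.05 s, during which the arm holds its last target.

## Working session

There is one attempt and no reset: what is moved stays moved. The work goes in short steps, Python scripts to look and compute and a shell command to move; the robot and the scene stay as the last step left them, time stands still between calls to the robot, and variables do not carry over. Pictures are saved under pics/ and viewed, and the job is handed in when it is done.

```bash
ls; mkdir -p pics; python3 - <<'E'
from plant import *
import cv2
s=observe()
for k,v in s.items(): print(k,v)
print(hold_point_z if not callable(hold_point_z) else hold_point_z())
for n in ["scene","side","wrist"]:
    print(n,camera_model(n)); cv2.imwrite(f"pics/{n}0.png",grab_frame(n))
print(observe()["time"])
E
```

```text
pics
time 0.0
qpos [-1.26550079  0.5921559   0.04830467  1.60979424 -0.0332966   0.94264856
 -0.03368961]
joint_velocities [ 1.52812682e-04 -3.36400261e-04 -1.90853268e-03  1.59026138e-03
 -7.67323789e-05 -1.33724685e-03 -6.53596801e-04]
tau [-2.42514379e-04 -5.48697996e+01  1.54651020e+00 -1.98120385e+01
  9.37341771e-03  8.87787086e-03  6.49273659e-06]
eef_pos [0.28118749 0.66731148 0.19832511]
tcp_rot [ 8.33133946e-01  5.53070173e-01 -8.78764037e-04  6.62685018e-04]
force [ 0.14675713 -0.42397171  0.31006231]
ft_torque [-0.01156147  0.02616604 -0.0009024 ]
grip_width 0.08543088287272232
-0.0187
scene {'vertical_fov': 45.632110665815446, 'cx': 283.36213970858586, 'cy': 212.77759865725795, 'origin': array([-0.34058127,  0.40934967,  1.07138838]), 'attitude': array([-0.20541431,  0.32121777,  0.7922196 , -0.476458  ])}
side {'vertical_fov': 50.22862465481892, 'cx': 284.3218845137997, 'cy': 211.19489661726183, 'origin': array([0.5486085 , 0.92875086, 0.6113933 ]), 'attitude': array([-0.01324077,  0.50274784,  0.86433001, -0.00171226])}
wrist {'vertical_fov': 65.70646984690485, 'cx': 284.79578290757047, 'cy': 207.73486597292265, 'origin': array([0.21032742, 0.69647195, 0.37276435]), 'attitude': array([-0.12718189, -0.08306817,  0.5466496 ,  0.82346747])}
0.15
```

View pics/scene0.png

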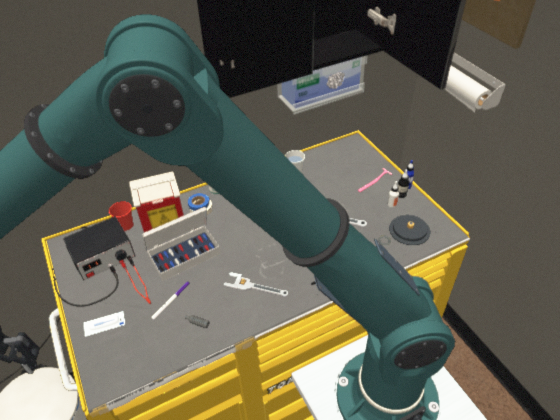

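View pics/side0.png

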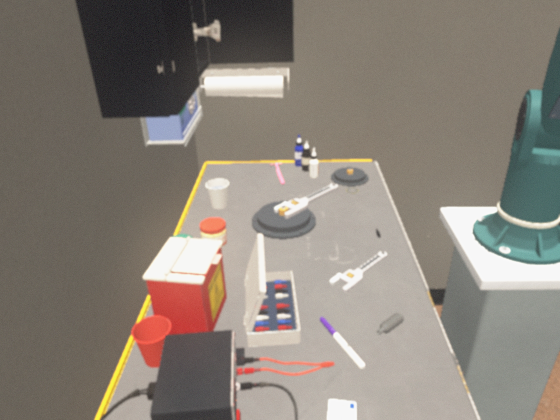

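View pics/wrist0.png

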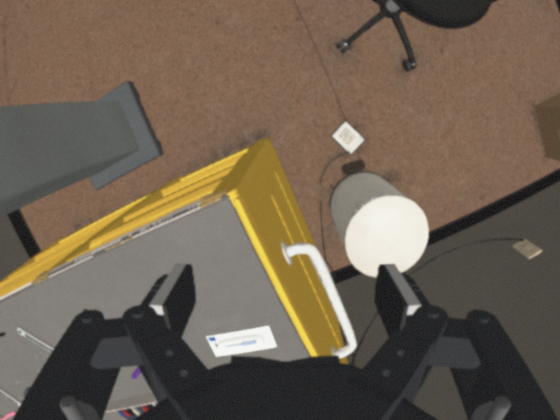

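```bash
cat > h.py <<'E'
import numpy as np,cv2
from scipy.spatial.transform import Rotation as R
from plant import *
def ray(cam,uv,name):
    f=210/np.tan(np.radians(cam['vertical_fov'])/2)
    x=(uv[0]-cam['cx'])/f; y=(uv[1]-cam['cy'])/f
    if name=='wrist':
        r=np.hypot(x,y); s=np.sin(r)/r if r>1e-9 else 1.
        d=np.array([x*s,-y*s,-np.cos(r)])
    else: d=np.array([x,-y,-1.])
    return np.array(cam['origin']),R.from_quat(cam['attitude']).apply(d/np.linalg.norm(d))
def onplane(cam,uv,z,name):
    o,d=ray(cam,uv,name); return o+d*(z-o[2])/d[2]
def proj(cam,p,name):
    f=210/np.tan(np.radians(cam['vertical_fov'])/2)
    q=R.from_quat(cam['attitude']).inv().apply(np.array(p)-cam['origin'])
    x,y,z=q[0],-q[1],-q[2]
    if name=='wrist':
        rr=np.hypot(x,y); th=np.arctan2(rr,z); return cam['cx']+f*th*x/rr,cam['cy']+f*th*y/rr
    return cam['cx']+f*x/z,cam['cy']+f*y/z
E
python3 - <<'E'
from h import *
c=camera_model('side')
for n,uv,z in [('nut',(283,211),.04),('handle end',(337,187),.034),('smallfoot',(350,174),.04),('smallwrench head',(345,280),.01),('handle foot centre',(284,217),.026),('cup',(218,206),0),('razor',(280,173),.01),('bottle',(314,176),0),('grip',(391,323),.01),('marker',(343,342),.005)]:
    print(n,onplane(c,uv,z,'side').round(3))
c=camera_model('scene')
for n,uv,z in [('cup',(295,163),0),('bottle',(393,205),0),('smallfoot',(410,225),.04),('razor',(375,180),.01)]:
    print(n,onplane(c,uv,z,'scene').round(3))
im=cv2.imread('pics/side0.png')
cv2.imwrite('pics/c1.png',cv2.resize(im[130:300,190:420],None,fx=3.4,fy=3.4,interpolation=cv2.INTER_CUBIC))
E
```

```text
nut [ 0.581 -0.077  0.04 ]
handle end [ 0.429 -0.224  0.034]
smallfoot [ 0.384 -0.298  0.04 ]
smallwrench head [0.444 0.17  0.01 ]
handle foot centre [ 0.578 -0.07   0.026]
cup [ 0.768 -0.18   0.   ]
razor [ 0.596 -0.376  0.01 ]
bottle [ 0.488 -0.372  0.   ]
grip [0.372 0.299 0.01 ]
marker [0.465 0.342 0.005]
cup [ 0.804 -0.207  0.   ]
bottle [ 0.483 -0.373  0.   ]
smallfoot [ 0.363 -0.338  0.04 ]
razor [ 0.595 -0.384  0.01 ]
```

View pics/c1.png

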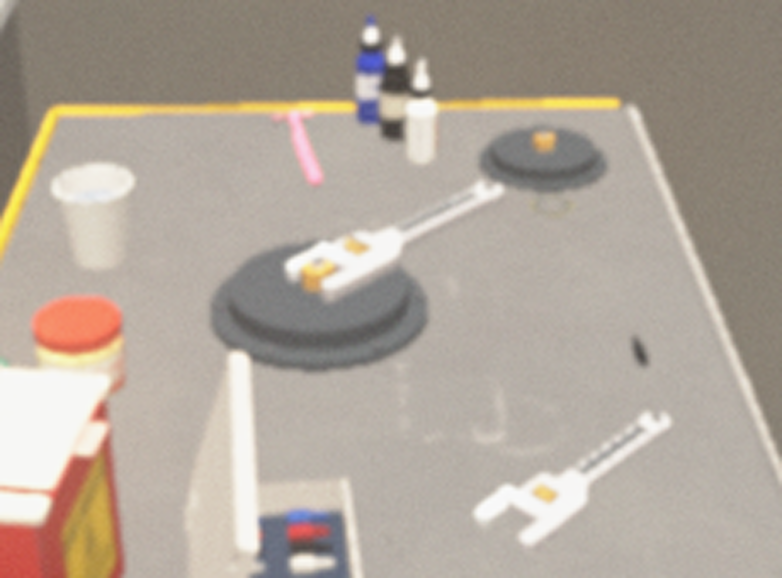

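Candidates in the side view:
- Feet: larger at (284,217) with the wrench round its nut, smaller at (350,176).
- Wrenches: larger on the big foot (300,200), smaller loose one at (358,270).
- Worms: (295,202) on the big wrench, (350,275) on the small one.

I choose the large foot and the wrench on it. The crop agrees, because the measured handle length from the nut is 0.21 m against 0.207 m given. I'll hover over it next.

```bash
python3 -m inch '{"xyz":[[1.35,-3.9,0.3],[2.7,-7.8,0.6],[4.05,-11.7,0.9],[5.4,-15.6,1.2],[6.75,-19.5,1.5],[8.1,-23.4,1.8],[9.45,-27.3,2],[10.8,-31.2,2],[12.15,-35.1,2],[13.5,-39,2],[14.85,-42.9,2],[16.2,-46.8,2],[17.55,-50.7,2],[18.9,-54.6,2],[20.25,-58.5,2],[21.6,-62.4,2],[22.95,-66.3,1],[24.3,-70.2,0],[25.65,-74.1,-1],[27,-77.7,-2]],"rot":[[0,0,-0.1],[0,0,-0.2],[0,0,-0.3],[0,0,-0.4],[0,0,-0.5],[0,0,-0.6],[0,0,-0.7],[0,0,-0.8],[0,0,-0.9],[0,0,-1.0],[0,0,-1.1],[0,0,-1.2],[0,0,-1.3],[0,0,-1.4],[0,0,-1.5],[0,0,-1.6],[0,0,-1.7],[0,0,-1.8],[0,0,-1.9],[0,0,-1.97]],"fingers":[0,0,0,0,0,0,0,0,0,0,0,0,0,0,0,0,0,0,0,0]}' 40
python3 - <<'E'
from h import *
print(observe()['qpos'].round(2),observe()['eef_pos'].round(4))
print(camera_model('wrist'));cv2.imwrite("pics/w1.png",grab_frame('wrist'))
E
```

```text
time: 1.82
eef_pos: [0.5513, -0.1108, 0.1782]
tcp_rot: [0.921, -0.39, -0.001, -0.0]
force: [1.0, 0.4, 0.5]
grip_width: 0.0002
[-0.34  0.48  0.63  2.02 -0.41  0.77 -0.27] [ 0.5513 -0.1108  0.1782]
{'vertical_fov': 65.70646984690485, 'cx': 284.79578290757047, 'cy': 207.73486597292265, 'origin': array([ 0.60620272, -0.05878986,  0.35256457]), 'attitude': array([-0.13924619,  0.05985336, -0.38593739,  0.90998923])}
```

View pics/w1.png

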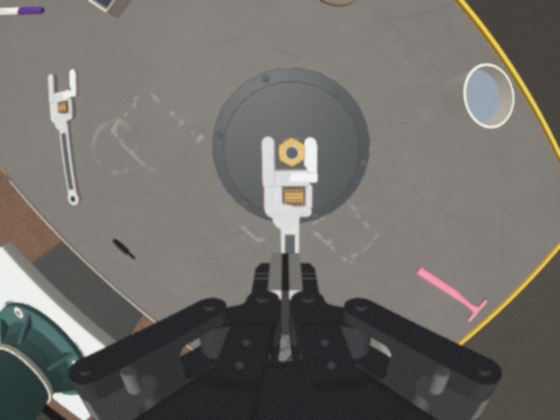

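```bash
cat >> h.py <<'E'
def brass(im,roi):
    hsv=cv2.cvtColor(im,cv2.COLOR_BGR2HSV); m=cv2.inRange(hsv,(10,90,60),(28,255,255))
    k=np.zeros_like(m); x0,y0,x1,y1=roi; k[y0:y1,x0:x1]=255
    m=m&k; cs,_=cv2.findContours(m,cv2.RETR_EXTERNAL,cv2.CHAIN_APPROX_NONE)
    return sorted([c for c in cs if cv2.contourArea(c)>20],key=cv2.contourArea,reverse=True)
def steel(im,roi,v=140):
    hsv=cv2.cvtColor(im,cv2.COLOR_BGR2HSV); m=cv2.inRange(hsv,(0,0,v),(180,60,255))
    k=np.zeros_like(m); x0,y0,x1,y1=roi; k[y0:y1,x0:x1]=255
    return m&k
E
python3 - <<'E'
from h import *
im=cv2.imread('pics/w1.png'); c=dict(camera_model('wrist'))
for b in brass(im,(240,120,350,220)):
    (u,v),r,a=cv2.minAreaRect(b); print((u,v),r,a,onplane(c,(u,v),.042,'wrist').round(4),onplane(c,(u,v),.045,'wrist').round(4))
crop=cv2.resize(im[110:270,220:370],None,fx=3.7,fy=3.7,interpolation=cv2.INTER_CUBIC)
cv2.imwrite('pics/w1c.png',crop)
E
```

```text
(291.0, 151.0) (28.0, 24.0) 90.0 [ 0.5836 -0.1033  0.042 ] [ 0.5839 -0.1029  0.045 ]
(293.0, 195.5) (15.0, 18.0) 90.0 [ 0.5529 -0.1352  0.042 ] [ 0.5535 -0.1346  0.045 ]
```

View pics/w1c.png

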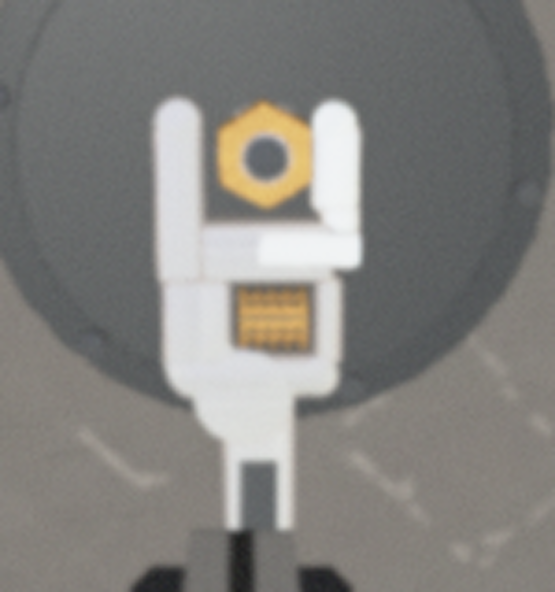

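```bash
python3 - <<'E'
from h import *
c=camera_model('side'); w=camera_model('wrist'); print(observe()['time'],w['origin'])
for p in [(0.5836,-.1033,.042),(.5839,-.1029,.047),(0.581,-0.077,.04),(0.5535,-0.1346,.045)]: print(p,np.round(proj(c,p,'side'),1),np.round(proj(w,p,'wrist'),1))
print(np.round(proj(w,observe()['eef_pos'],'wrist'),1))
im=cv2.imread('pics/side0.png')
for b in brass(im,(260,180,320,230)): print(cv2.boundingRect(b),b.reshape(-1,2).mean(0))
s=grab_frame('side');cv2.imwrite('pics/s1.png',s); 
sc=grab_frame('scene');cv2.imwrite('pics/sc1.png',sc)
E
```

```text
1.8667 [ 0.60819072 -0.06839665  0.3517748 ]
(0.5836, -0.1033, 0.042) [282.  205.5] [291.  151.1]
(0.5839, -0.1029, 0.047) [281.8 203.9] [291.1 151.2]
(0.581, -0.077, 0.04) [282.8 211. ] [269.1 134.2]
(0.5535, -0.1346, 0.045) [293.4 198.7] [293.  195.5]
[283.9 241.9]
(279, 208, 9, 8) [282.47826087 210.69565217]
```

View pics/s1.png

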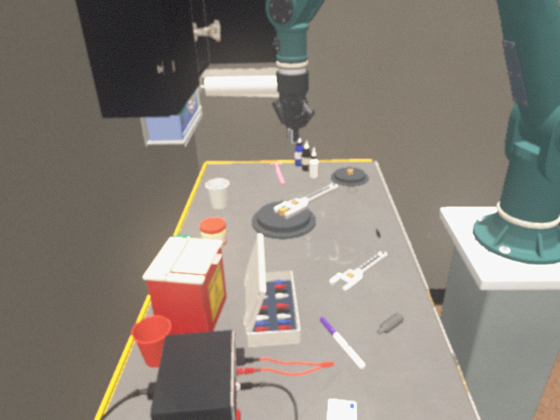

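View pics/sc1.png

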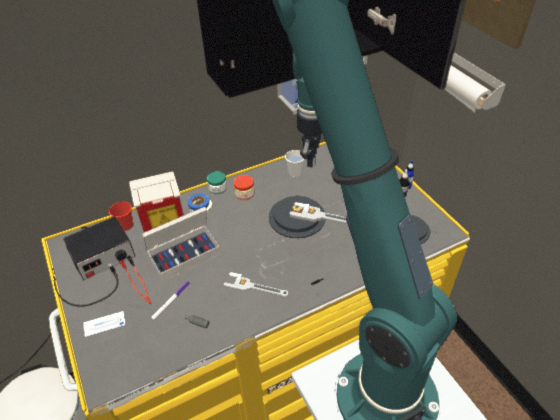

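```bash
cat >> h.py <<'E'
def look(tag,name='wrist'):
    c=dict(camera_model(name)); im=grab_frame(name); cv2.imwrite(f'pics/{tag}.png',im); return im,c
E
python3 - <<'E'
from h import *
print(observe()['time'],observe()['joint_velocities'].round(3))
im,c=look('w2'); print(c['origin'],camera_model('wrist')['origin'],observe()['eef_pos'])
for b in brass(im,(200,60,400,230)):
    (u,v),r,a=cv2.minAreaRect(b); print((u,v),r,a,onplane(c,(u,v),.042,'wrist').round(4),onplane(c,(u,v),.045,'wrist').round(4))
sc=camera_model('scene'); si=camera_model('side')
i=cv2.imread('pics/sc1.png')
for b in brass(i,(280,195,330,225)): 
    m=b.reshape(-1,2).mean(0);print('scene',m,onplane(sc,m,.042,'scene').round(4))
E
```

```text
1.9667 [-0.058 -0.031 -0.053  0.026 -0.011  0.021 -0.004]
[ 0.6061479  -0.06117259  0.35223676] [ 0.60573822 -0.05839665  0.35235484] [ 0.55065042 -0.1106446   0.17813813]
(289.0, 149.0) (28.0, 24.0) 90.0 [ 0.5806 -0.0914  0.042 ] [ 0.5808 -0.0911  0.045 ]
(291.5, 193.0) (14.0, 19.0) 90.0 [ 0.5509 -0.1235  0.042 ] [ 0.5514 -0.1229  0.045 ]
scene [296.64 208.84] [ 0.5719 -0.0869  0.042 ]
```

View pics/w2.png

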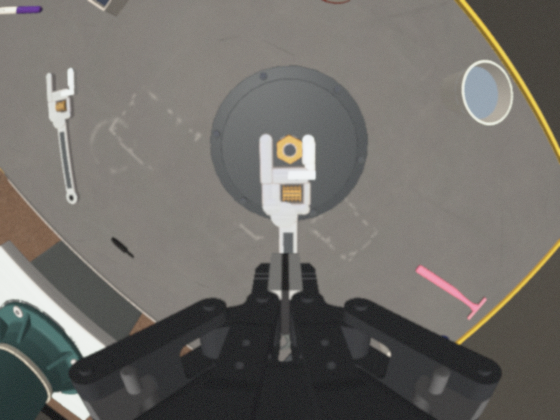

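```bash
python3 -m inch '{"xyz":[[0,-0.2,-1.5],[0,-0.4,-3],[0,-0.6,-4.5],[0,-0.8,-6],[0,-0.8,-7],[0,-0.8,-8],[0,-0.8,-8],[0,-0.8,-8],[0,-0.8,-8],[0,-0.8,-8]],"rot":[[0,0,0],[0,0,0],[0,0,0],[0,0,0],[0,0,0],[0,0,0],[0,0,0],[0,0,0],[0,0,0],[0,0,0]],"fingers":[0,0,0,0,0,0,0,0,0,0]}'
python3 - <<'E'
from h import *
print(observe()['joint_velocities'].round(3))
im,c=look('w3'); print(c['origin'],camera_model('wrist')['origin'],observe()['eef_pos'])
for b in brass(im,(200,20,400,250)):
    (u,v),r,a=cv2.minAreaRect(b); print((u,v),r,a,onplane(c,(u,v),.042,'wrist').round(4),onplane(c,(u,v),.045,'wrist').round(4))
print(proj(c,observe()['eef_pos'],'wrist'),R.from_quat(observe()['tcp_rot']).as_matrix().round(3))
i2,c2=look('s3','side')
for b in brass(i2,(265,180,320,230)):
    m=b.reshape(-1,2).mean(0);print('side',m,onplane(c2,m,.040,'side').round(4))
E
```

```text
time: 2.85
eef_pos: [0.5513, -0.1186, 0.0989]
tcp_rot: [0.921, -0.39, -0.001, -0.0]
force: [-0.1, -0.3, 0.2]
grip_width: 0.0001
[ 0.001 -0.001  0.002  0.001 -0.001 -0.002  0.002]
[ 0.6061263  -0.06633241  0.27321719] [ 0.60609514 -0.06640359  0.27319966] [ 0.55128098 -0.11866978  0.09890802]
(285.0, 158.0) (38.0, 32.0) 90.0 [ 0.5807 -0.091   0.042 ] [ 0.581  -0.0906  0.045 ]
(288.0, 216.0) (20.0, 24.0) 90.0 [ 0.5508 -0.1231  0.042 ] [ 0.5515 -0.1224  0.045 ]
(np.float64(283.9630343475395), np.float64(242.01604894021915)) [[ 0.696 -0.718 -0.001]
 [-0.718 -0.696  0.001]
 [-0.001  0.    -1.   ]]
side [282.47826087 210.65217391] [ 0.5819 -0.0791  0.04  ]
```

View pics/w3.png

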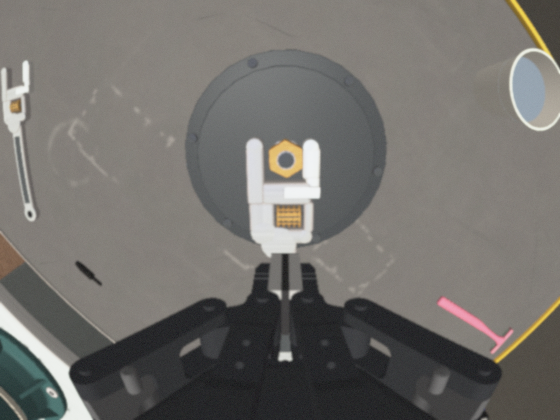

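```bash
python3 - <<'E'
from h import *
im=cv2.imread('pics/s3.png'); c=camera_model('side'); e=observe()['eef_pos']; p=proj(c,e,'side'); print(p)
a=cv2.resize(im[90:230,230:350],None,fx=4,fy=4,interpolation=cv2.INTER_CUBIC)
cv2.drawMarker(a,(int((p[0]-230)*4),int((p[1]-90)*4)),(0,255,0),cv2.MARKER_CROSS,10,1)
w=cv2.imread('pics/w3.png'); b=cv2.resize(w[130:270,220:350],None,fx=4,fy=4,interpolation=cv2.INTER_CUBIC)[:, :310+200]
h=min(a.shape[0],b.shape[0]); cv2.imwrite('pics/cmp.png',np.hstack([a[:h,:290+60],b[:h,:440]]))
E
```

```text
(np.float64(294.05396851594196), np.float64(183.2975476230544))
```

View pics/cmp.png

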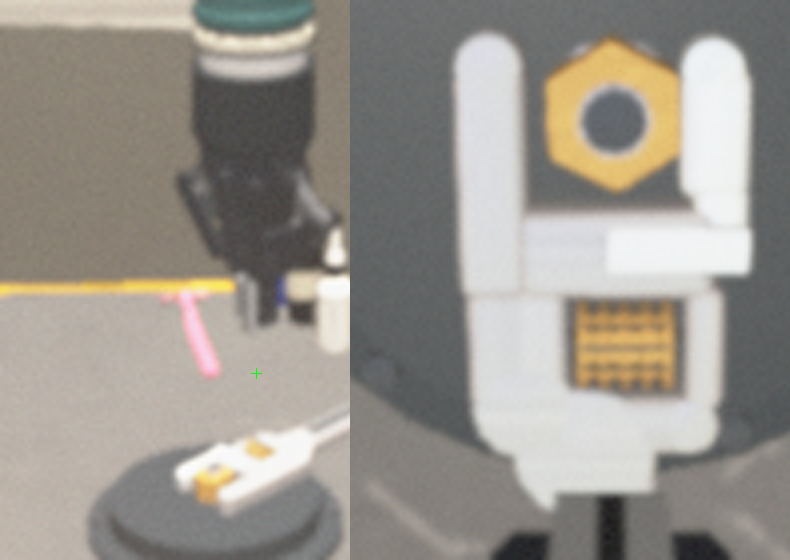

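```bash
python3 -m inch '{"xyz":[[-0.3,-0.5,-1.2],[-0.6,-0.95,-2.4],[-0.6,-0.95,-3.4],[-0.6,-0.95,-4],[-0.6,-0.95,-4],[-0.6,-0.95,-4],[-0.6,-0.95,-4]],"rot":[[0,0,0],[0,0,0],[0,0,0],[0,0,0],[0,0,0],[0,0,0],[0,0,0]],"fingers":[0,0,0,0,0,0,0]}'
python3 - <<'E'
from h import *
im,c=look('w4'); i2,c2=look('s4','side'); e=observe()['eef_pos']; p=proj(c2,e,'side'); print(e,p,proj(c,e,'wrist'))
a=cv2.resize(i2[120:230,250:350],None,fx=4,fy=4,interpolation=cv2.INTER_CUBIC)
cv2.drawMarker(a,(int((p[0]-250)*4),int((p[1]-120)*4)),(0,255,0),cv2.MARKER_CROSS,10,1)
b=cv2.resize(im[150:260,235:335],None,fx=4,fy=4,interpolation=cv2.INTER_CUBIC)
cv2.imwrite('pics/cmp4.png',np.hstack([a,b]))
E
```

```text
time: 3.53
eef_pos: [0.5458, -0.1281, 0.0592]
tcp_rot: [0.921, -0.39, -0.0, -0.0]
force: [-0.3, -0.3, 0.6]
grip_width: -0.0002
[ 0.54579013 -0.12814933  0.05931828] (np.float64(296.2450957534381), np.float64(195.08811944905167)) (np.float64(284.06405665209815), np.float64(242.08267072120827))
```

View pics/cmp4.png

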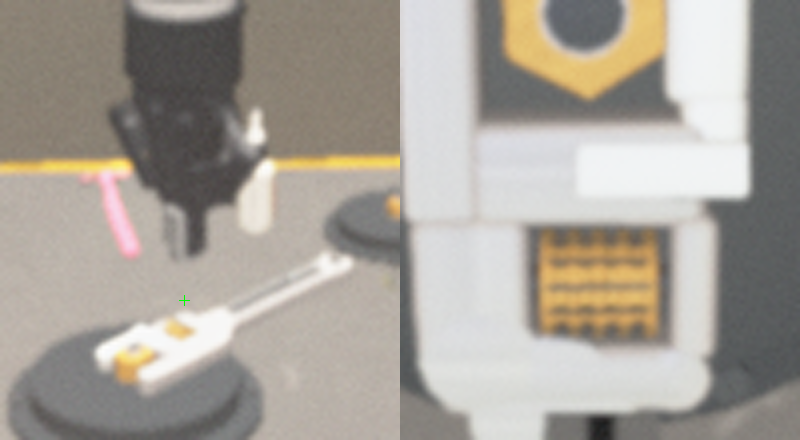

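```bash
python3 -m inch '{"xyz":[[0,0,-0.5],[0,0,-1.0],[0,0,-1.2],[0,0,-1.2]],"rot":[[0,0,0],[0,0,0],[0,0,0],[0,0,0]],"fingers":[0,0,0,0]}'
python3 -m inch '{"xyz":[[0,0,-0.1],[0,0,-0.2],[0,0,-0.3]],"rot":[[0,0,0],[0,0,0],[0,0,0]],"fingers":[0,0,0]}'
```

```text
time: 3.97
eef_pos: [0.5453, -0.1279, 0.0466]
tcp_rot: [0.921, -0.39, -0.001, -0.0]
force: [-0.5, -0.1, 1.1]
grip_width: 0.0001
time: 4.22
eef_pos: [0.5453, -0.1279, 0.0435]
tcp_rot: [0.921, -0.39, -0.001, -0.0]
force: [-0.9, -0.2, -0.3]
grip_width: -0.0003
```

```bash
python3 -m inch '{"xyz":[[0.3,0.3,0],[0.55,0.55,0],[0.55,0.55,-0.3],[0.55,0.55,-0.6],[0.55,0.55,-0.9],[0.55,0.55,-1.0],[0.55,0.55,-1.0]],"rot":[[0,0,0],[0,0,0],[0,0,0],[0,0,0],[0,0,0],[0,0,0],[0,0,0]],"fingers":[0,0,0,0,0,0,0]}'
python3 - <<'E'
from h import *
print(observe()['force'])
im,c=look('w5'); i2,c2=look('s5','side'); e=observe()['eef_pos']; p=proj(c2,e,'side'); print(e,p)
a=cv2.resize(i2[120:230,250:350],None,fx=4,fy=4,interpolation=cv2.INTER_CUBIC)
cv2.drawMarker(a,(int((p[0]-250)*4),int((p[1]-120)*4)),(0,255,0),cv2.MARKER_CROSS,10,1)
b=cv2.resize(im[160:270,235:335],None,fx=4,fy=4,interpolation=cv2.INTER_CUBIC)
cv2.imwrite('pics/cmp5.png',np.hstack([a,b]))
E
```

```text
time: 4.8
eef_pos: [0.5503, -0.1225, 0.0331]
tcp_rot: [0.921, -0.39, -0.001, 0.0]
force: [0.0, 0.8, -0.2]
grip_width: 0.0002
[ 0.02833254  0.80942589 -0.15288909]
[ 0.55058784 -0.12258773  0.03342297] (np.float64(294.54410771159655), np.float64(204.65001444558916))
```

View pics/cmp5.png

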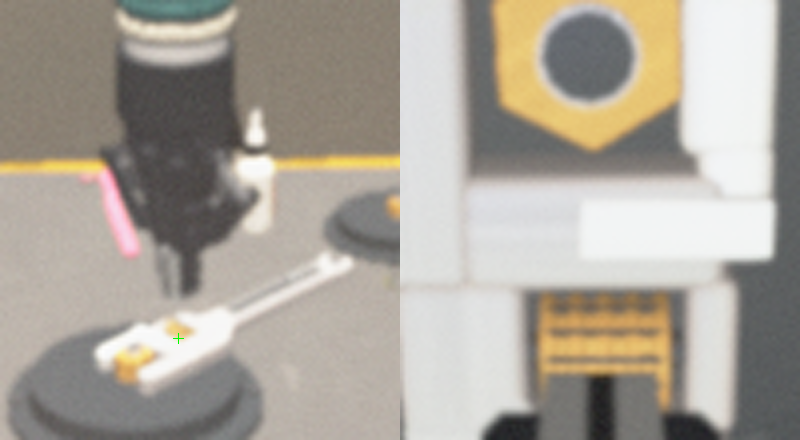

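```bash
python3 -m inch '{"xyz":[[0,0,-0.2],[0,0,-0.4],[0,0,-0.6],[0,0,-0.7],[0,0,-0.7]],"rot":[[0,0,0],[0,0,0],[0,0,0],[0,0,0],[0,0,0]],"fingers":[0,0,0,0,0]}'
python3 -m inch '{"xyz":[[0,0,-0.1],[0,0,-0.2],[0,0,-0.3]],"rot":[[0,0,0],[0,0,0],[0,0,0]],"fingers":[0,0,0]}'
```

```text
time: 5.32
eef_pos: [0.5504, -0.1225, 0.0261]
tcp_rot: [0.921, -0.39, -0.001, 0.0]
force: [0.5, 0.7, -0.0]
grip_width: -0.0002
time: 5.57
eef_pos: [0.5504, -0.1225, 0.0231]
tcp_rot: [0.921, -0.39, -0.001, 0.0]
force: [-0.1, -0.9, -0.3]
grip_width: -0.0003
```

```bash
python3 - <<'E'
from h import *
im,c=look('w6'); i2,c2=look('s6','side'); e=observe()['eef_pos']; p=proj(c2,e,'side'); print(e,p)
a=cv2.resize(i2[120:230,250:350],None,fx=4,fy=4,interpolation=cv2.INTER_CUBIC)
b=cv2.resize(im[160:270,235:335],None,fx=4,fy=4,interpolation=cv2.INTER_CUBIC)
cv2.imwrite('pics/cmp6.png',np.hstack([a,b]))
E
```

```text
[ 0.55028434 -0.12246372  0.02298435] (np.float64(294.6956120086861), np.float64(208.0739974792012))
```

View pics/cmp6.png

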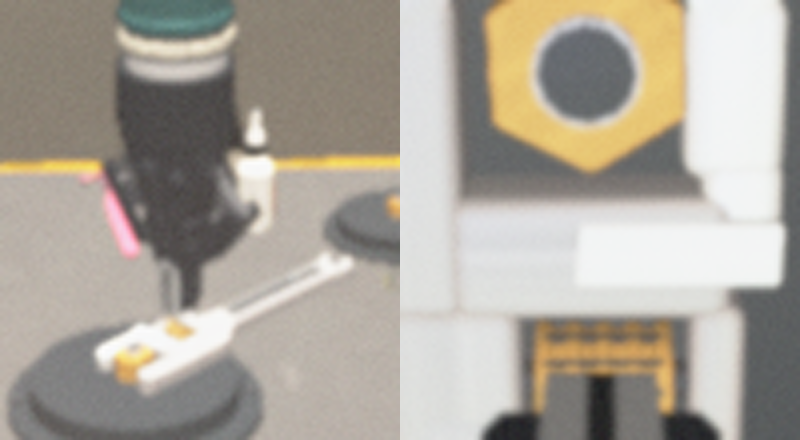

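```bash
python3 -m inch '{"xyz":[[0,0,-0.1],[0,0,-0.2],[0,0,-0.2]],"rot":[[0,0,0],[0,0,0],[0,0,0]],"fingers":[0,0,0]}';python3 -m inch '{"xyz":[[0,0,-0.1],[0,0,-0.2],[0,0,-0.2]],"rot":[[0,0,0],[0,0,0],[0,0,0]],"fingers":[0,0,0]}'
```

```text
time: 5.92
eef_pos: [0.5502, -0.1224, 0.0208]
tcp_rot: [0.921, -0.39, -0.002, 0.0]
force: [0.5, -0.1, -0.3]
grip_width: 0.0002
time: 6.17
eef_pos: [0.55, -0.1224, 0.0186]
tcp_rot: [0.921, -0.39, -0.002, 0.0]
force: [-0.2, 0.1, -0.8]
grip_width: 0.0003
```

```bash
python3 -m inch '{"xyz":[[0,0,-0.1],[0,0,-0.2],[0,0,-0.2]],"rot":[[0,0,0],[0,0,0],[0,0,0]],"fingers":[0,0,0]}'
python3 - <<'E'
from h import *
print(observe()['force'],observe()['tau'].round(2))
im,c=look('w7'); i2,c2=look('s7','side'); e=observe()['eef_pos']; p=proj(c2,e,'side'); print(e,p)
a=cv2.resize(i2[120:230,250:350],None,fx=4,fy=4,interpolation=cv2.INTER_CUBIC)
b=cv2.resize(im[160:270,235:335],None,fx=4,fy=4,interpolation=cv2.INTER_CUBIC)
cv2.imwrite('pics/cmp7.png',np.hstack([a,b]))
E
```

```text
time: 6.42
eef_pos: [0.5499, -0.1223, 0.0164]
tcp_rot: [0.921, -0.39, -0.002, 0.0]
force: [-0.2, 0.5, 0.4]
grip_width: -0.0002
[-0.1872032   0.53227762  0.3806358 ] [ 4.000e-02 -4.733e+01  6.340e+00 -8.810e+00  0.000e+00 -1.000e-02
  1.000e-02]
[ 0.54999795 -0.12239984  0.01654842] (np.float64(294.8252096852579), np.float64(210.16811743704304))
```

View pics/cmp7.png

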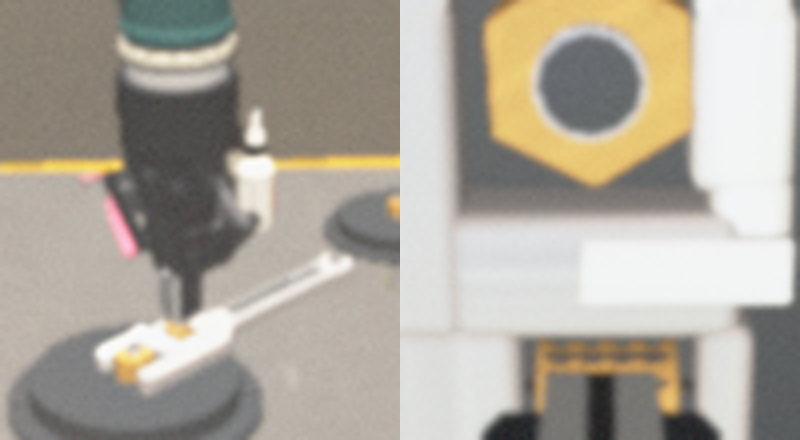

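```bash
python3 -m inch '{"xyz":[[0,0,-0.1],[0,0,-0.15]],"rot":[[0,0,0],[0,0,0]],"fingers":[0,0]}';python3 -m inch '{"xyz":[[0,0,-0.1],[0,0,-0.15]],"rot":[[0,0,0],[0,0,0]],"fingers":[0,0]}'
```

```text
time: 6.68
eef_pos: [0.55, -0.1224, 0.015]
tcp_rot: [0.921, -0.39, -0.002, 0.0]
force: [0.4, -0.2, -0.3]
grip_width: 0.0001
time: 6.85
eef_pos: [0.55, -0.1224, 0.0134]
tcp_rot: [0.921, -0.39, -0.002, 0.0]
force: [-0.5, -0.1, -0.4]
grip_width: 0.0001
```

```bash
python3 -m inch '{"xyz":[[0,0,-0.1],[0,0,-0.15]],"rot":[[0,0,0],[0,0,0]],"fingers":[0,0]}'; python3 - <<'E'
from h import *
print(observe()['force'],observe()['tau'].round(2))
im,c=look('w8'); i2,c2=look('s8','side'); e=observe()['eef_pos']; p=proj(c2,e,'side'); print(e,p)
for b in brass(im,(200,20,400,262)):
    (u,v),r,a=cv2.minAreaRect(b); print((u,v),r,a,onplane(c,(u,v),.042,'wrist').round(4))
a=cv2.resize(i2[120:230,250:350],None,fx=4,fy=4,interpolation=cv2.INTER_CUBIC)
b=cv2.resize(im[160:270,235:335],None,fx=4,fy=4,interpolation=cv2.INTER_CUBIC)
cv2.imwrite('pics/cmp8.png',np.hstack([a,b]))
E
```

```text
time: 7.02
eef_pos: [0.55, -0.1224, 0.0129]
tcp_rot: [0.921, -0.39, -0.002, -0.0]
force: [-2.4, 0.9, 14.5]
grip_width: 0.0
[-2.3881455   0.86221646 14.48619062] [  0.35 -40.25   5.19  -8.29  -0.11  -0.89   0.  ]
[ 0.55003799 -0.12236921  0.01303726] (np.float64(294.82288315779397), np.float64(211.30600229121842))
(281.0, 178.0) (60.0, 52.0) 90.0 [ 0.581  -0.0907  0.042 ]
(286.0, 254.5) (13.0, 36.0) 90.0 [ 0.5551 -0.1192  0.042 ]
```

View pics/cmp8.png

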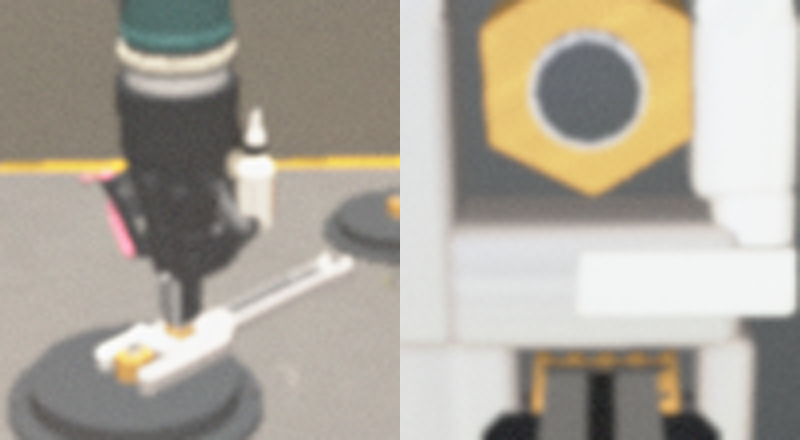

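```bash
python3 -m inch '{"xyz":[[0.1,0.1,-0.05],[0.22,0.21,-0.05],[0.34,0.33,-0.05],[0.46,0.45,-0.05],[0.57,0.56,-0.05]],"rot":[[0,0,0],[0,0,0],[0,0,0],[0,0,0],[0,0,0]],"fingers":[0,0,0,0,0]}'; python3 - <<'E'
from h import *
print(observe()['force'])
im,c=look('w9')
for b in brass(im,(200,20,400,262)):
    (u,v),r,a=cv2.minAreaRect(b); print((u,v),r,a,onplane(c,(u,v),.042,'wrist').round(4))
b=cv2.resize(im[130:270,225:345],None,fx=4,fy=4,interpolation=cv2.INTER_CUBIC)
cv2.imwrite('pics/c9.png',b)
E
```

```text
time: 7.53
eef_pos: [0.5542, -0.1184, 0.0131]
tcp_rot: [0.921, -0.391, -0.002, 0.0]
force: [-3.3, -3.4, 7.3]
grip_width: 0.0001
[-3.26223099 -3.37380801  7.31887739]
(280.5, 189.5) (51.0, 61.0) 0.0 [ 0.5813 -0.0904  0.042 ]
```

View pics/c9.png

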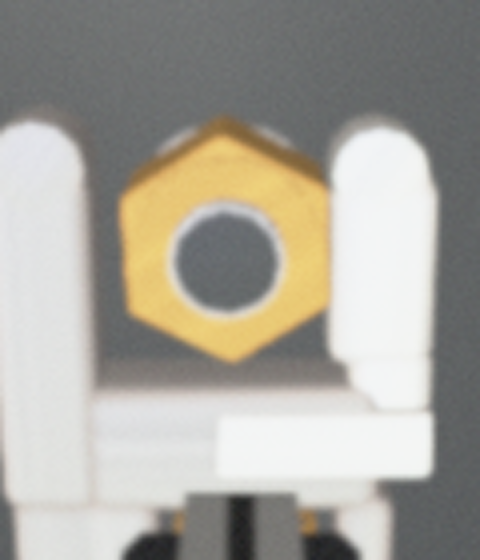

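```bash
python3 -m inch '{"xyz":[[0,0,0.4],[-0.6,-0.6,0.5],[-1.08,-1.05,0.4],[-1.08,-1.05,0.1],[-1.08,-1.05,-0.05],[-1.08,-1.05,-0.06],[-0.9,-0.87,-0.06],[-0.72,-0.7,-0.06],[-0.54,-0.52,-0.06],[-0.36,-0.35,-0.06],[-0.18,-0.17,-0.06],[0,0,-0.06],[0.18,0.17,-0.06]],"rot":[[0,0,0],[0,0,0],[0,0,0],[0,0,0],[0,0,0],[0,0,0],[0,0,0],[0,0,0],[0,0,0],[0,0,0],[0,0,0],[0,0,0],[0,0,0]],"fingers":[0,0,0,0,0,0,0,0,0,0,0,0,0]}'; python3 - <<'E'
from h import *
print(observe()['force'])
im,c=look('w10')
b=cv2.resize(im[130:270,225:345],None,fx=4,fy=4,interpolation=cv2.INTER_CUBIC)
cv2.imwrite('pics/c10.png',b)
E
```

```text
time: 8.67
eef_pos: [0.5552, -0.1185, 0.013]
tcp_rot: [0.92, -0.391, -0.002, 0.001]
force: [-3.8, -2.2, 9.6]
grip_width: -0.0002
[-3.75002025 -2.2296708   9.58194087]
```

View pics/c10.png

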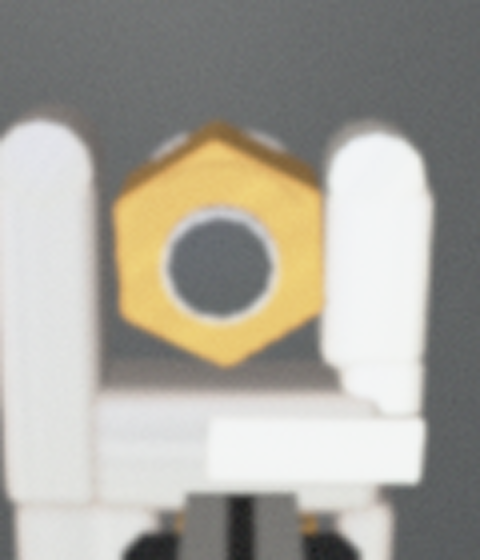

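```bash
python3 -m inch '{"xyz":[[0,0,0.4],[-0.6,-0.6,0.5],[-1.11,-1.02,0.4],[-1.11,-1.02,0.1],[-1.11,-1.02,-0.05],[-1.11,-1.02,-0.06],[-0.93,-0.84,-0.06],[-0.75,-0.67,-0.06],[-0.57,-0.49,-0.06],[-0.39,-0.32,-0.06],[-0.21,-0.14,-0.06],[-0.03,0.03,-0.06],[0.15,0.2,-0.06]],"rot":[[0,0,0],[0,0,0],[0,0,0],[0,0,0],[0,0,0],[0,0,0],[0,0,0],[0,0,0],[0,0,0],[0,0,0],[0,0,0],[0,0,0],[0,0,0]],"fingers":[0,0,0,0,0,0,0,0,0,0,0,0,0]}'; python3 - <<'E'
from h import *
print(observe()['force'])
im,c=look('w11')
b=cv2.resize(im[130:270,225:345],None,fx=4,fy=4,interpolation=cv2.INTER_CUBIC)
cv2.imwrite('pics/c11.png',b)
E
```

```text
time: 9.8
eef_pos: [0.5561, -0.1183, 0.013]
tcp_rot: [0.92, -0.392, -0.002, 0.002]
force: [-3.2, -3.0, 10.0]
grip_width: -0.0004
[-3.19747748 -3.0102689  10.03895547]
```

View pics/c11.png

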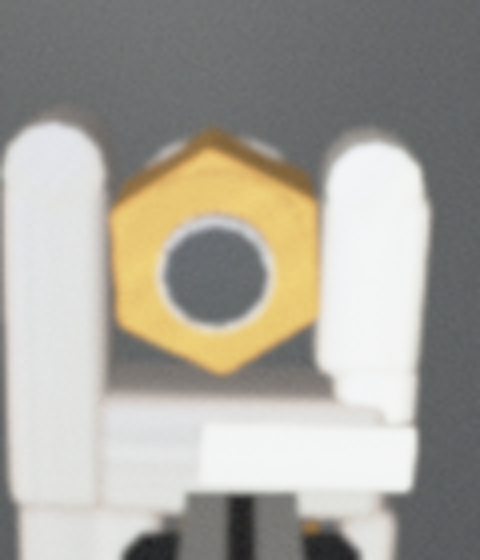

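```bash
python3 -m inch '{"xyz":[[0,0,0.4],[-0.6,-0.6,0.5],[-1.11,-1.02,0.4],[-1.11,-1.02,0.1],[-1.11,-1.02,-0.05],[-1.11,-1.02,-0.06],[-0.93,-0.84,-0.06],[-0.75,-0.67,-0.06],[-0.57,-0.49,-0.06],[-0.39,-0.32,-0.06],[-0.21,-0.14,-0.06],[-0.03,0.03,-0.06],[0.15,0.2,-0.06]],"rot":[[0,0,0],[0,0,0],[0,0,0],[0,0,0],[0,0,0],[0,0,0],[0,0,0],[0,0,0],[0,0,0],[0,0,0],[0,0,0],[0,0,0],[0,0,0]],"fingers":[0,0,0,0,0,0,0,0,0,0,0,0,0]}'; python3 - <<'E'
from h import *
print(observe()['force'])
im,c=look('w12')
b=cv2.resize(im[130:270,225:345],None,fx=4,fy=4,interpolation=cv2.INTER_CUBIC)
cv2.imwrite('pics/c12.png',b)
E
```

```text
time: 10.93
eef_pos: [0.5558, -0.119, 0.013]
tcp_rot: [0.92, -0.393, -0.003, 0.004]
force: [-5.6, -5.0, 10.5]
grip_width: -0.0002
[-5.59466035 -5.00611453 10.49273705]
```

View pics/c12.png

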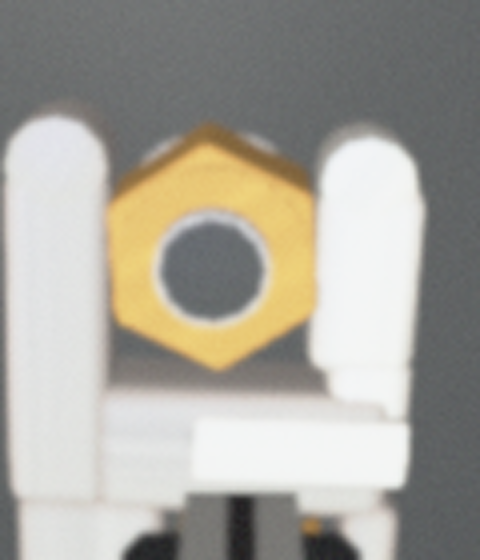

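```bash
python3 -m inch '{"xyz":[[0,0,0.4],[-0.6,-0.6,0.5],[-1.09,-1.03,0.4],[-1.09,-1.03,0.1],[-1.09,-1.03,-0.05],[-1.09,-1.03,-0.06],[-0.91,-0.85,-0.06],[-0.73,-0.68,-0.06],[-0.55,-0.5,-0.06],[-0.37,-0.33,-0.06]],"rot":[[0,0,0],[0,0,0],[0,0,0],[0,0,0],[0,0,0],[0,0,0],[0,0,0],[0,0,0],[0,0,0],[0,0,0]],"fingers":[0,0,0,0,0,0,0,0,0,0]}'
python3 -m inch '{"xyz":[[0.18,0.17,-0.06],[0.36,0.35,-0.06],[0.54,0.52,-0.06]],"rot":[[0,0,0],[0,0,0],[0,0,0]],"fingers":[0,0,0]}'
python3 - <<'E'
from h import *
im,c=look('w13')
b=cv2.resize(im[130:270,225:345],None,fx=4,fy=4,interpolation=cv2.INTER_CUBIC)
cv2.imwrite('pics/c13.png',b)
E
```

```text
time: 11.82
eef_pos: [0.5497, -0.1249, 0.013]
tcp_rot: [0.919, -0.394, -0.004, 0.005]
force: [-6.4, -4.6, 14.0]
grip_width: -0.0001
time: 12.07
eef_pos: [0.5518, -0.1231, 0.013]
tcp_rot: [0.919, -0.395, -0.005, 0.007]
force: [-7.4, -5.5, 11.4]
grip_width: 0.0
```

View pics/c13.png

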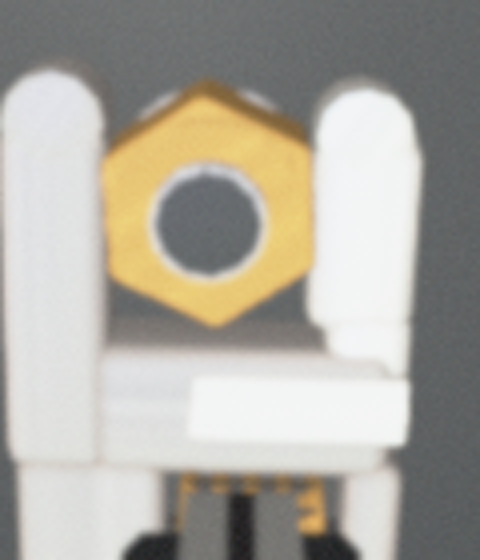

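```bash
python3 -m inch '{"xyz":[[0.18,0.17,-0.06],[0.36,0.35,-0.06],[0.54,0.52,-0.06],[0.7,0.68,-0.06]],"rot":[[0,0,0],[0,0,0],[0,0,0],[0,0,0]],"fingers":[0,0,0,0]}'
python3 -m inch '{"xyz":[[0,0,0.5],[0,0,2],[0,0,5],[0,0,8],[-0.5,-0.5,10],[-1,-1,10],[-1,-1,10],[-1,-1,10],[-1,-1,10]],"rot":[[0,0,0],[0,0,0],[0,0,0],[0,0,0],[0,0,0],[0,0,0],[0,0,0],[0,0,0],[0,0,0]],"fingers":[0,0,0,3.2,3.2,3.2,3.2,3.2,3.2]}'
python3 - <<'E'
from h import *
print(observe()['force'])
im,c=look('w14'); np.save('c14.npy',c,allow_pickle=True)
for b in brass(im,(200,20,400,250)):
    (u,v),r,a=cv2.minAreaRect(b); print((u,v),r,a,onplane(c,(u,v),.042,'wrist').round(4),onplane(c,(u,v),.045,'wrist').round(4))
look('s14','side')
E
```

```text
time: 12.45
eef_pos: [0.556, -0.1196, 0.0129]
tcp_rot: [0.918, -0.396, -0.006, 0.009]
force: [-5.5, -4.9, 11.2]
grip_width: -0.0005
time: 13.2
eef_pos: [0.5453, -0.1287, 0.1116]
tcp_rot: [0.918, -0.396, -0.007, 0.009]
force: [-0.0, 0.3, -0.2]
grip_width: 0.0322
[-0.04488124  0.29217371 -0.24748656]
(280.5, 139.0) (36.0, 31.0) 90.0 [ 0.5806 -0.091   0.042 ] [ 0.5809 -0.0908  0.045 ]
(288.0, 195.0) (20.0, 24.0) 90.0 [ 0.5528 -0.1251  0.042 ] [ 0.5535 -0.1245  0.045 ]
```

View pics/w14.png

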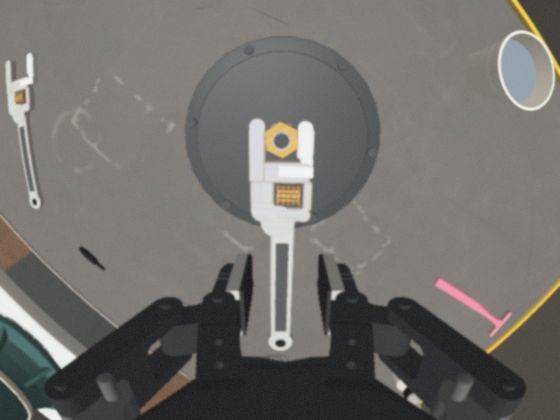

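```bash
cat >> h.py <<'E'
def handle(im,c,roi,z=.039,N=(0.5807,-0.0909),show=None):
    # handle: steel pixels cast on plane z, kept between 85 and 195 mm from nut, line fit
    m=steel(im,roi,120); ys,xs=np.nonzero(m)
    P=np.array([onplane(c,(x,y),z,'wrist')[:2] for x,y in zip(xs,ys)])
    d=P-np.array(N); r=np.hypot(*d.T); return P,d,r
def hexang(im,c,roi,N=None):
    b=brass(im,roi)[0].reshape(-1,2).astype(float)
    P=np.array([onplane(c,p,.042,'wrist')[:2] for p in b]); q=P-P.mean(0)
    r=np.hypot(*q.T); t=np.arctan2(q[:,1],q[:,0])
    # phase of 6-fold component of radius (corners at max)
    o=np.argsort(t); tt=np.linspace(-np.pi,np.pi,720,endpoint=False); rr=np.interp(tt,t[o],r[o],period=2*np.pi)
    F=np.sum(rr*np.exp(-6j*tt)); return P.mean(0),np.degrees(-np.angle(F)/6)%60,r.max()
E
python3 - <<'E'
from h import *
im=cv2.imread('pics/w14.png'); c=np.load('c14.npy',allow_pickle=True).item()
print('hex',hexang(im,c,(255,110,305,170)))
P,d,r=handle(im,c,(262,225,300,352)); k=(r>.09)&(r<.215); 
l=cv2.fitLine(P[k].astype(np.float32),cv2.DIST_HUBER,0,.01,.01).ravel(); print(l,np.degrees(np.arctan2(l[1],l[0])),k.sum())
for a,b in [(.1,.12),(.13,.15),(.16,.18)]:
    kk=(r>a)&(r<b); print(a,P[kk].mean(0).round(4))
print('end',onplane(c,(281,342),.039,'wrist'),observe()['eef_pos'],R.from_quat(observe()['tcp_rot']).as_matrix().round(3))
im0=cv2.imread('pics/w3.png')
E
```

```text
hex (array([ 0.58070679, -0.09142578]), np.float64(45.73587876029977), np.float64(0.013726983892868793))
[ 0.6880675   0.7256467   0.47147906 -0.18790749] 46.52267 3119
0.1 [ 0.5007 -0.1654]
0.13 [ 0.4788 -0.186 ]
0.16 [ 0.4568 -0.2068]
end [ 0.43796932 -0.22481387  0.039     ] [ 0.5454567  -0.12881547  0.1116605 ] [[ 0.687 -0.727 -0.02 ]
 [-0.727 -0.687 -0.011]
 [-0.006  0.022 -1.   ]]
```

```bash
python3 -m inch '{"xyz":[[-1.8,-1.5,0],[-3.6,-3,-2],[-5.22,-4.45,-4],[-5.22,-4.45,-6],[-5.22,-4.45,-8],[-5.22,-4.45,-8],[-5.22,-4.45,-8]],"rot":[[0.011,-0.02,0],[0.011,-0.02,0],[0.011,-0.02,0],[0.011,-0.02,0],[0.011,-0.02,0],[0.011,-0.02,0],[0.011,-0.02,0]],"fingers":[3.4,3.4,3.4,3.4,3.4,3.4,3.4]}'
python3 - <<'E'
from h import *
im,c=look('w15'); e=observe()['eef_pos']; print(proj(c,e,'wrist'), proj(c,(.4931,-.1732,.039),'wrist'))
E
```

```text
time: 13.88
eef_pos: [0.4924, -0.173, 0.0305]
tcp_rot: [0.918, -0.396, -0.002, -0.0]
force: [-0.3, 0.1, 1.2]
grip_width: 0.0342
(np.float64(285.3625300953839), np.float64(241.8094913109265)) (np.float64(285.05703459619974), np.float64(247.46120381937126))
```

View pics/w15.png

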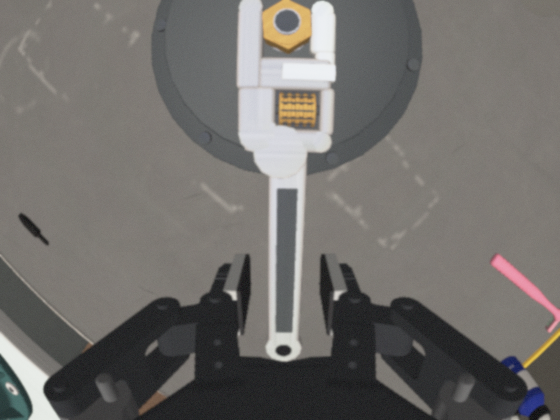

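```bash
python3 -m inch '{"xyz":[[0,0,-1],[0,0,-2],[0,0,-3],[0,0,-3.6],[0,0,-3.6]],"rot":[[0,0,0],[0,0,0],[0,0,0],[0,0,0],[0,0,0]],"fingers":[3.4,3.4,3.4,3.4,3.4]}';python3 -m inch '{"xyz":[[0,0,-0.4],[0,0,-0.8],[0,0,-0.9]],"rot":[[0,0,0],[0,0,0],[0,0,0]],"fingers":[3.4,3.4,3.4]}'
python3 - <<'E'
from h import *
im,c=look('w16'); i2,c2=look('s16','side')
b=cv2.resize(im[130:370,160:420],None,fx=2,fy=2,interpolation=cv2.INTER_CUBIC)
a=cv2.resize(i2[120:250,250:350],None,fx=3.5,fy=3.5,interpolation=cv2.INTER_CUBIC); h=min(a.shape[0],b.shape[0])
cv2.imwrite('pics/cmp16.png',np.hstack([a[:h,:270],b[:h]]))
E
```

```text
time: 14.35
eef_pos: [0.4925, -0.1727, -0.006]
tcp_rot: [0.918, -0.396, -0.002, -0.0]
force: [-0.5, -0.2, 0.1]
grip_width: 0.034
time: 14.6
eef_pos: [0.4922, -0.1726, -0.0155]
tcp_rot: [0.918, -0.396, -0.002, -0.0]
force: [-0.4, -0.1, 0.7]
grip_width: 0.0339
```

View pics/cmp16.png

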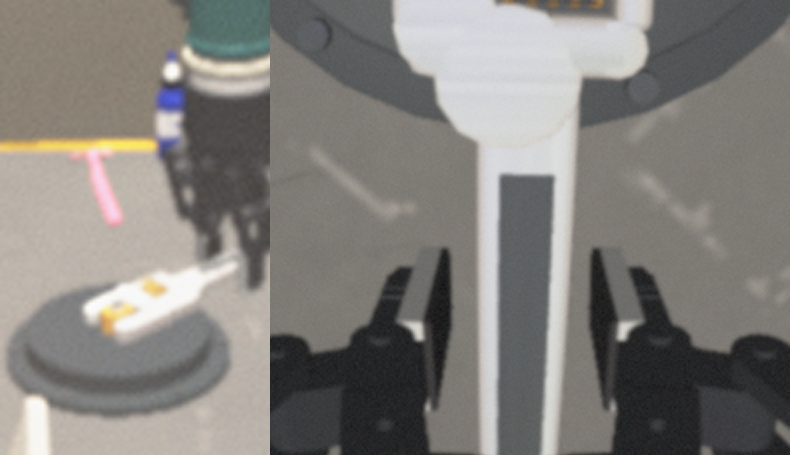

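```bash
python3 - <<'E'
from h import *
N=np.array([.5807,-.0912]); p=observe()['eef_pos'][:2]
for f in range(3,52,3):
    a=-np.radians(f); M=np.array([[np.cos(a),-np.sin(a)],[np.sin(a),np.cos(a)]]); d=(N+M@(p-N)-p)*100; print(f,d.round(2),round(a,3))
E
```

```text
3 [-0.41  0.47] -0.052
6 [-0.8   0.97] -0.105
9 [-1.17  1.48] -0.157
12 [-1.5   2.01] -0.209
15 [-1.81  2.56] -0.262
18 [-2.09  3.13] -0.314
21 [-2.34  3.71] -0.367
24 [-2.55  4.3 ] -0.419
27 [-2.74  4.9 ] -0.471
30 [-2.89  5.51] -0.524
33 [-3.02  6.12] -0.576
36 [-3.11  6.75] -0.628
39 [-3.16  7.37] -0.681
42 [-3.19  8.  ] -0.733
45 [-3.18  8.63] -0.785
48 [-3.14  9.26] -0.838
51 [-3.06  9.88] -0.89
```

```bash
python3 -m inch '{"xyz":[[-0.2,0.23,0],[-0.41,0.47,0],[-0.6,0.72,0],[-0.8,0.97,0],[-1.17,1.48,0],[-1.5,2.01,0],[-1.81,2.56,0],[-1.81,2.56,0]],"rot":[[0,0,-0.026],[0,0,-0.052],[0,0,-0.078],[0,0,-0.105],[0,0,-0.157],[0,0,-0.209],[0,0,-0.262],[0,0,-0.262]],"fingers":[3.4,3.4,3.4,3.4,3.4,3.4,3.4,3.4]}'
python3 - <<'E'
from h import *
im,c=look('w17'); print(observe()['force'])
cv2.imwrite('pics/w17c.png',cv2.resize(im[:370,140:420],None,fx=1.6,fy=1.6,interpolation=cv2.INTER_CUBIC))
E
```

```text
time: 15.37
eef_pos: [0.4741, -0.1469, -0.0149]
tcp_rot: [0.858, -0.513, -0.001, -0.0]
force: [0.2, -1.8, 0.9]
grip_width: 0.0342
[-0.83217685 -1.27287245  0.55743564]
```

View pics/w17c.png

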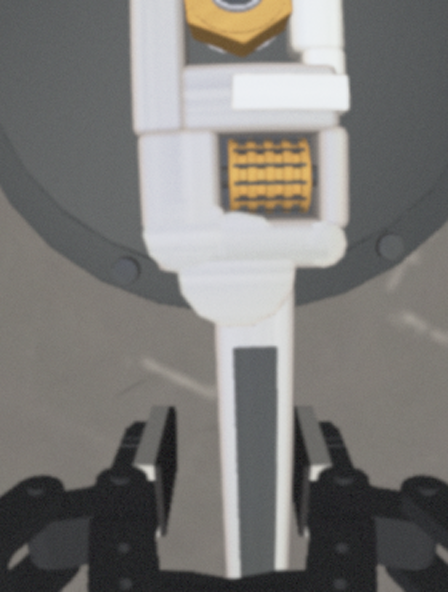

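```bash
python3 - <<'E'
from h import *
N=np.array([.5807,-.0912]); p=observe()['eef_pos'][:2]; print(p,np.hypot(*(p-N)))
for f in range(3,40,3):
    a=-np.radians(f); M=np.array([[np.cos(a),-np.sin(a)],[np.sin(a),np.cos(a)]]); d=(N+M@(p-N)-p)*100; print(f,d.round(2),round(a,3))
E
```

```text
[ 0.47408514 -0.14695243] 0.12031234824775847
3 [-0.28  0.57] -0.052
6 [-0.52  1.14] -0.105
9 [-0.74  1.74] -0.157
12 [-0.93  2.34] -0.209
15 [-1.08  2.95] -0.262
18 [-1.2   3.57] -0.314
21 [-1.29  4.19] -0.367
24 [-1.35  4.82] -0.419
27 [-1.37  5.45] -0.471
30 [-1.36  6.08] -0.524
33 [-1.32  6.71] -0.576
36 [-1.24  7.33] -0.628
39 [-1.13  7.95] -0.681
```

```bash
python3 -m inch '{"xyz":[[-0.14,0.28,0],[-0.28,0.57,0],[-0.52,1.14,0],[-0.74,1.74,0],[-0.93,2.34,0],[-1.08,2.95,0],[-1.2,3.57,0],[-1.29,4.19,0],[-1.35,4.82,0],[-1.37,5.45,0],[-1.36,6.08,0],[-1.32,6.71,0],[-1.24,7.33,0],[-1.24,7.33,0],[-1.24,7.33,0]],"rot":[[0,0,-0.026],[0,0,-0.052],[0,0,-0.105],[0,0,-0.157],[0,0,-0.209],[0,0,-0.262],[0,0,-0.314],[0,0,-0.367],[0,0,-0.419],[0,0,-0.471],[0,0,-0.524],[0,0,-0.576],[0,0,-0.628],[0,0,-0.628],[0,0,-0.628]],"fingers":[3.4,3.4,3.4,3.4,3.4,3.4,3.4,3.4,3.4,3.4,3.4,3.4,3.4,3.4,3.4]}'
cat >> h.py <<'E'
def handle_dir(im,c,roi,z=.039,N=(0.5807,-0.0912)):
    P,d,r=handle(im,c,roi,z); out=[]
    for a in np.arange(.08,.19,.01):
        k=(r>a)&(r<a+.01)
        if k.sum()>30: out.append((P[k].min(0)+P[k].max(0))/2 if 0 else P[k].mean(0))
    return np.array(out)
E
python3 - <<'E'
from h import *
im,c=look('w18'); print(observe()['force'],observe()['qpos'].round(2)); i2,c2=look('s18','side'); np.save('c18.npy',c,allow_pickle=True)
cv2.imwrite('pics/w18c.png',cv2.resize(im[:370,140:420],None,fx=1.6,fy=1.6,interpolation=cv2.INTER_CUBIC))
E
```

```text
time: 16.67
eef_pos: [0.4613, -0.073, -0.015]
tcp_rot: [-0.659, 0.752, 0.002, 0.001]
force: [0.5, -1.8, 0.3]
grip_width: 0.0339
[ 0.35110567 -1.51560553 -0.73522858] [-0.25  0.73  0.43  2.32 -1.1   0.32 -0.54]
```

View pics/w18c.png

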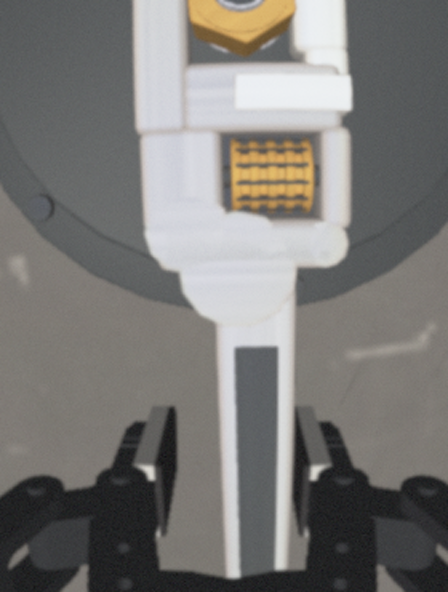

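View pics/s18.png

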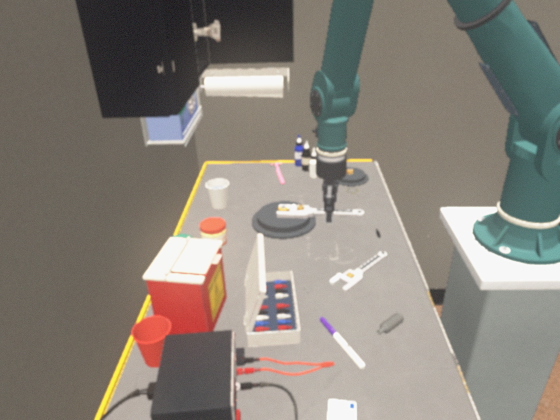

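```bash
cat >> h.py <<'E'
def hang(im,c,r0,r1,c0,c1,z=.039):
    g=cv2.cvtColor(im,cv2.COLOR_BGR2GRAY); m=cv2.inRange(g,165,255); out=[]
    for v in range(r0,r1):
        xs=np.nonzero(m[v,c0:c1])[0]
        if len(xs)>4: out.append([(onplane(c,(c0+x,v),z,'wrist')[:2]) for x in (xs[0],xs[-1])])
    out=np.array(out); res=[]
    for k in (0,1):
        l=cv2.fitLine(out[:,k].astype(np.float32),cv2.DIST_HUBER,0,1e-4,1e-4).ravel(); a=np.degrees(np.arctan2(l[1],l[0]));res.append(a)
    mid=out.mean(1); return res,mid[0],mid[-1],np.degrees(np.arctan2(*(mid.mean(0)-[.5807,-.0912])[::-1]))
E
python3 - <<'E'
from h import *
def yaw(q): m=R.from_quat(q).as_matrix(); return np.degrees(np.arctan2(m[1,0],m[0,0]))
c=np.load('c18.npy',allow_pickle=True).item(); im=cv2.imread('pics/w18.png')
print(hang(im,c,208,250,265,325))
c14=np.load('c14.npy',allow_pickle=True).item(); i14=cv2.imread('pics/w14.png')
print(hang(i14,c14,240,330,262,300))
print(hexang(i14,c14,(255,110,305,170)))
print(yaw([0.918,-0.396,-.002,0]),yaw(observe()['tcp_rot']))
E
```

```text
([np.float32(-6.2095866), np.float32(-7.072961)], array([ 0.49873284, -0.0849785 ]), array([ 0.48134556, -0.08295617]), np.float64(175.43594308187704))
([np.float32(42.858738), np.float32(41.986183)], array([ 0.52041362, -0.14845742]), array([ 0.44994461, -0.21233582]), np.float64(-136.95624940127053))
(array([ 0.58070679, -0.09142578]), np.float64(45.73587876029977), np.float64(0.013726983892868793))
-46.66824933624312 -97.54191040981019
```

```bash
python3 - <<'E'
from h import *
N=np.array([.5807,-.0912]); p=observe()['eef_pos'][:2]; print(p,np.hypot(*(p-N)))
for f in (2,4,6,8,10,12,13):
    a=-np.radians(f); M=np.array([[np.cos(a),-np.sin(a)],[np.sin(a),np.cos(a)]]); d=(N+M@(p-N)-p)*100; print(f,d.round(2),round(a,3))
E
```

```text
[ 0.46133975 -0.07327138] 0.12069923032490211
2 [0.07 0.42] -0.035
4 [0.15 0.83] -0.07
6 [0.25 1.24] -0.105
8 [0.37 1.64] -0.14
10 [0.49 2.05] -0.175
12 [0.63 2.44] -0.209
13 [0.71 2.64] -0.227
```

Then return the tool a little (to centre the handle between the fingers), lift and measure.

```bash
python3 -m inch '{"xyz":[[0.07,0.42,0],[0.15,0.83,0],[0.25,1.24,0],[0.37,1.64,0],[0.49,2.05,0],[0.63,2.44,0],[0.63,2.44,0],[0.63,2.44,0]],"rot":[[0,0,-0.035],[0,0,-0.07],[0,0,-0.105],[0,0,-0.14],[0,0,-0.175],[0,0,-0.209],[0,0,-0.209],[0,0,-0.209]],"fingers":[3.4,3.4,3.4,3.4,3.4,3.4,3.4,3.4]}'
python3 - <<'E'
from h import *
im,c=look('w19'); np.save('c19.npy',c,allow_pickle=True); print(observe()['force'])
print(hang(im,c,208,250,265,325))
E
```

```text
time: 17.43
eef_pos: [0.4674, -0.0492, -0.015]
tcp_rot: [-0.577, 0.816, 0.002, 0.001]
force: [0.5, -2.2, -0.4]
grip_width: 0.034
[ 0.05783673 -3.1249548   0.08765586]
([np.float32(-17.337387), np.float32(-17.2385)], array([ 0.50182189, -0.06843678]), array([ 0.48509969, -0.06321836]), np.float64(163.76742058788702))
```

```bash
python3 -m inch '{"xyz":[[-0.09,-0.3,0],[-0.17,-0.57,0],[-0.17,-0.57,1],[-0.17,-0.57,3],[-0.17,-0.57,6],[-0.1,-0.6,9],[2,-1.5,12],[4,-2.2,12.7],[6.2,-2.7,12.7],[6.2,-2.7,12.7],[6.2,-2.7,12.7],[6.2,-2.7,12.7]],"rot":[[0,0,0],[0,0,0],[0,0,0],[0,0,0],[0,0,0],[0,0,0],[0,0,0],[0,0,0],[0,0,0],[0,0,0],[0,0,0],[0,0,0]],"fingers":[3.4,3.4,3.4,3.4,3.4,3.4,3.4,3.4,3.4,3.4,3.4,3.4]}'
python3 - <<'E'
from h import *
im,c=look('w20'); np.save('c20.npy',c,allow_pickle=True); print(observe()['force'])
print(hexang(im,c,(250,105,310,175)))
print(hang(im,c,240,330,262,300))
E
```

```text
time: 18.48
eef_pos: [0.5276, -0.0756, 0.1114]
tcp_rot: [-0.577, 0.817, 0.004, 0.0]
force: [-0.9, -0.2, 0.3]
grip_width: 0.0341
[-0.77650375  0.13669949  0.40585473]
(array([ 0.58060089, -0.09183018]), np.float64(47.1527190475977), np.float64(0.013566562054272976))
([np.float32(-17.106014), np.float32(-18.386665)], array([ 0.49920943, -0.06866322]), array([ 0.41002691, -0.04047247]), np.float64(163.79577013075829))
```

View pics/w20.png

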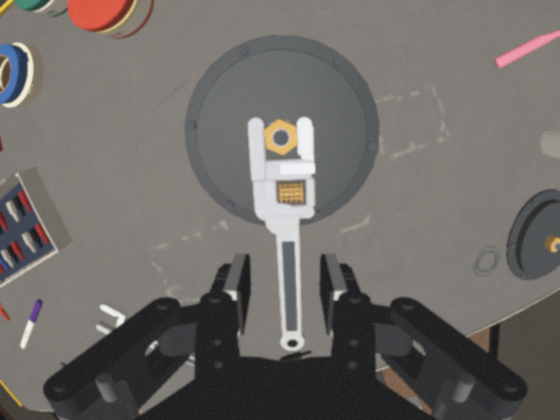

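```bash
python3 - <<'E'
from h import *
a=cv2.imread('pics/w14.png');b=cv2.imread('pics/w20.png')
f=lambda i:cv2.resize(i[100:225,235:330],None,fx=4.2,fy=4.2,interpolation=cv2.INTER_CUBIC)
cv2.imwrite('pics/cmp20.png',np.hstack([f(a),f(b)]))
for n in (14,20):
    c=np.load(f'c{n}.npy',allow_pickle=True).item(); im=cv2.imread(f'pics/w{n}.png')
    bb=brass(im,(250,105,310,175))[0]; ap=cv2.approxPolyDP(cv2.convexHull(bb),3,True).reshape(-1,2)
    # flat-edge directions: fit lines to left/right contour parts
    p=bb.reshape(-1,2); cy=(p[:,1].min()+p[:,1].max())/2
    for side in (0,1):
        L=[]
        for v in range(int(cy-6),int(cy+7)):
            xs=p[p[:,1]==v][:,0]; 
            if len(xs): L.append(onplane(c,((xs.min(),xs.max())[side],v),.042,'wrist')[:2])
        l=cv2.fitLine(np.array(L,np.float32),cv2.DIST_L2,0,1e-4,1e-4).ravel(); print(n,side,np.degrees(np.arctan2(l[1],l[0])))
    hsv=cv2.cvtColor(im,cv2.COLOR_BGR2HSV)
    m=R.from_quat(c['attitude']).as_matrix(); print('cam yaw',np.degrees(np.arctan2(m[1,0],m[0,0])),hexang(im,c,(250,105,310,175))[1])
E
```

```text
14 0 47.397705
14 1 43.69544
cam yaw -46.668291939831185 45.73587876029977
20 0 -16.620249
20 1 -12.682958
cam yaw -109.50991231330103 47.1527190475977
```

View pics/cmp20.png

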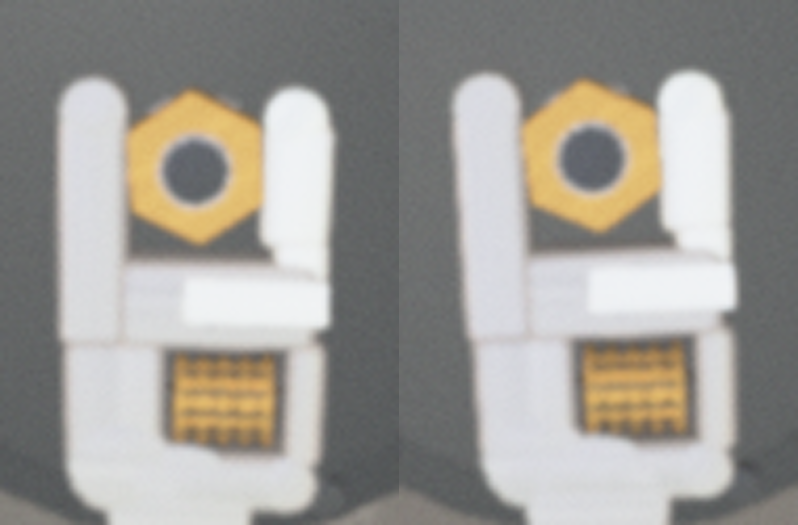

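```bash
python3 - <<'E'
from h import *
i,c=look('s20','side'); a=cv2.imread('pics/s14.png')
print([cv2.absdiff(i,a)[y0:y1,x0:x1].max() for x0,y0,x1,y1 in [(205,175,230,210),(270,160,290,185),(375,310,410,335),(315,315,370,370)]])
print(observe()['time'],job_done())
E
```

```text
[np.uint8(9), np.uint8(162), np.uint8(9), np.uint8(10)]
the job is handed in; nothing more can be done
18.5833 None
```

View pics/s20.png

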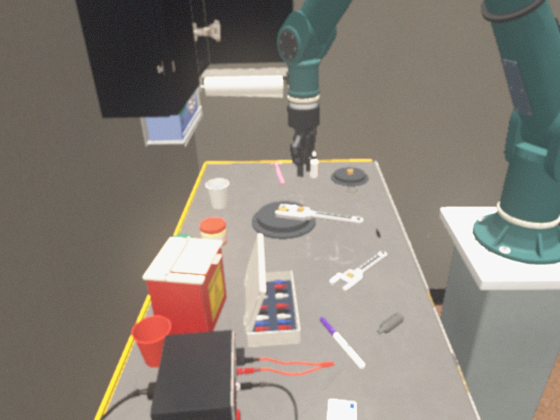

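The nut has been turned by about one flat, and I handed the job in at 18.6 s. The wrench lies flat on the nut and looks snug.

**Snugging:** I rolled the worm with five fingertip strokes, the last continued further to confirm it had stalled. End-of-call readings while pressing were 7–14.5 N. At the end the sideways force stayed at 7–9 N and the jaw no longer moved, with both jaws on the nut's flats in the picture.

**Turning:** I then pushed the handle clockwise with the open fingers straddling it, backed off and lifted clear.

**Last checks:**
- **Handle:** turned 59–60°, depending on the method used.
- **Nut:** its outline gives 58.6° by one method and about 60° by another (two opposite flats gave 64° and 56°, average 60.2°). It may be about a degree short of the sixth of a turn.
- **Snugness after turning:** the picture shows no gap at either jaw. I did not test it again by rolling the worm.
- **Bystanders:** the picture areas round the cup, grip and marker are unchanged. The razor's area differed, which I put down to the arm hiding it in the earlier picture; in the last side view it lies where it was. I did not compare the dropper bottle numerically; it also looks in place there.
- **Disagreement:** the fingertips touched the worm with the reported TCP about 32 mm below where the description puts it, so I set heights by touch and pictures.

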